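# Reload the spring-loaded oil stone magazine

## Task

Load the two big oil stones into the spring-loaded magazine, one at a time: lay each flat and lengthwise in its mouth and push it down until the sprung lips snap over it and it stays in by itself. Leave the smaller rubbing stone where it lies.

Things in the scene. Friction and masses are not known exactly. Their poses are not given: they have to be found in the camera images.
- oil_stone_1: flat dark grey abrasive block, 40 x 90 x 25 mm (x, y, z; its length is its y axis), 0.2 kg, lying flat on the bench; origin at the centre of its underside. One of the two to load; the order does not matter. Grip it across its 40 mm width.
- oil_stone_2: flat dark grey abrasive block, 40 x 90 x 25 mm (x, y, z; its length is its y axis), 0.2 kg, lying flat on the bench; origin at the centre of its underside. The other one to load; same as the first.
- small_stone: Rubbing stone that looks like the oil stones but is smaller, 32 x 75 x 22 mm; origin at the centre of its underside. Too short for the magazine: leave it alone.
- magazine: Metal magazine fixed to the bench, foot 78 x 124 x 10 mm, 117 mm high, open at the top. Origin at the centre of its underside, on the bench; z up. Stones go in from above, centred, their length along its y axis (either way). Inside 48 mm (x) by 95 mm (y). Its end walls wrap only 11 mm round the corners; the long sides (+x, -x) are open for 75 mm for fingers holding a stone across its width.
- lips (a point): Point on the magazine's axis at the tips of its two sprung lips, 78 mm above the bench. The lips slope inward from the end walls (y +-51, z 103 mm) to these tips (y +-38 mm); above z 98 the mouth flares to 76 x 122 mm. A stone let go in the mouth rests with its underside at z 78 to 90. Pushed down, they fold away and snap back over it once its top is below about z 74 mm.
- follower (a joint): Spring plate under the stones: 0 when empty (its top 90 mm above the bench), grows downward in m, stop at 0.074; about 0.037 with one stone held under the lips, 0.062 with two. Push each stone, held or at its middle, until its top is 67 to 72 mm above the bench, then let go: it springs up and stays under the lips, top at about 78 mm. Takes 8 to 14 N.
Things that resemble listed ones, but are neither listed nor needed, are in the scene too. What is shaped like the oil_stone_1 but pink or turquoise is not meant.

How it is judged:
On the way:
1. one oil stone, let go by the fingers, is held under the lips of the magazine while the other is not yet in (((z of oil_stone_1 in the frame of magazine between 0.01 and 0.058 m and horizontal distance between oil_stone_1 and magazine below 0.012 m and angle between oil_stone_1's own z axis and vertical below 0.17 rad and contact force between oil_stone_1 and the fingers below 0.2 N and not (z of oil_stone_2 in the frame of magazine between 0.01 and 0.058 m and horizontal distance between oil_stone_2 and magazine below 0.012 m and angle between oil_stone_2's own z axis and vertical below 0.17 rad)) or (z of oil_stone_2 in the frame of magazine between 0.01 and 0.058 m and horizontal distance between oil_stone_2 and magazine below 0.012 m and angle between oil_stone_2's own z axis and vertical below 0.17 rad and contact force between oil_stone_2 and the fingers below 0.2 N and not (z of oil_stone_1 in the frame of magazine between 0.01 and 0.058 m and horizontal distance between oil_stone_1 and magazine below 0.012 m and angle between oil_stone_1's own z axis and vertical below 0.17 rad)))), for 0.2 s.
At the end, for the whole second after the job is handed in: Both oil stones lie one above the other in the magazine under its lips, at rest and let go: each underside less than 58 mm above the magazine's underside, centre within 12 mm of the magazine's axis, flat within 10 degrees (z of oil_stone_1 in the frame of magazine between 0.01 and 0.058 m and horizontal distance between each of oil_stone_1, oil_stone_2 and magazine below 0.012 m and angle between each of oil_stone_1, oil_stone_2's own z axis and vertical below 0.17 rad and z of oil_stone_2 in the frame of magazine between 0.01 and 0.058 m and linear speed of each of oil_stone_1, oil_stone_2 below 0.03 m/s); the robot touches nothing.
It fails at once if the small rubbing stone is moved more than 50 mm (distance of small_stone from where it was at the start of the episode above 0.05 m).
It also fails if it takes over 51 s, if anything falls off the work surface, if the arm or the gripper's body presses on something with over 40 N, if the wrist force passes 120 N, or if a joint passes its speed limit or range.

## Robot

A 6-joint arm with a two-finger parallel gripper is mounted at the origin on the work surface; the furniture and walls round the work are solid. World frame = base frame: x ahead of the robot, y to its left, z up, the work surface at z = 0. Lengths are in m, angles in rad, forces in N, time in s.
With the tool pointing down it reaches from about 0.275 to 0.825 m from the base axis. Payload 4.9 kg.
Tool frame: the origin (TCP) lies midway between the tips of the shut fingers; the grasp point (between the pads) lies 19 mm behind it; z points along the fingers, y is the line along which they close (so a half turn about z gives the same grasp; the last joint's range is limited). The gripper opens to 85 mm and grips with 20 to 120 N. Pads are 22 mm wide; open, the fingers measure 114 mm over their backs; the gripper's body (76 mm by 85 mm) begins 54 mm behind the grasp point. The pads swing forward as they close: fully open they stand 13 mm farther back than shut.
Start: joints at [1.104, 0.326, -0.193, 1.052, 0, 1.437], TCP at [0.18, 0.52, 0.231] pointing down, gripper open.
Joint ranges: [-2.65, 2.65], [-0.97, 1.79], [-1.3, 1.35], [-1.93, 2.1], [-1.47, 1.37], [-3.14, 3.14]. Speed limits (rad/s): [2.57, 2.57, 3.14, 3.14, 3.14, 3.14].

## Interface

Orientations are given as [roll, pitch, yaw] about the fixed x, y, z axes, in that order (R = Rz(yaw) Ry(pitch) Rx(roll)).
In Python, from station import ctrl, imaging gives the robot as it stands.
- The arm moves only by the tool move_arm, never from a script. Its argument "series" is text: rows parted by semicolons, each of 7 numbers parted by spaces: the gripper command: -1 is shut, 1 is fully open, values between are in proportion, then the shift along the tool's x, y, z in m, then the turn, a rotation vector about the tool's x, y, z in rad. In form: grip x y z ax ay az; .... A call has 1 to 8 rows; each row shifts and turns the commanded pose from where the row before left it, along the tool's axes as they then stand; what a row does not reach is not made up. A row lasts 1/10 s, in which the tool goes at most 50 mm and 8.59 degrees, less where a joint would pass 70% of its speed; a pose out of reach is approached as far as the arm can. A call with a gripper value outside its range is refused whole. The fingers move at their own pace and stop on an object; the grip force is fixed at half the most. Time passes only in rows, so rows that do not move let the fingers close. It gives the time, the measured TCP pose, the force, the opening and the grip force at its end, in the units of the state.
- ctrl.observe(): the state, without advancing time (a new reading comes with each control period).
- imaging.grab_frame(name): name is "scene" or "top"; returns a dict with "pixels" (384x512x3 uint8, red, green, blue), "fx", "fy", "cx", "cy" (pixels), "k1" (the pictures are not rectified: a ray, as slopes to the right and down, at radius r is drawn at 1 + k1 r^2 times it, then the intrinsics apply), "rvec" (rotation vector, rad) and "tvec" (3), from world to camera coordinates, as OpenCV has them. Camera axes: x right, y down, z forward; pixel columns grow to the right and rows downward; lengths in m; the calibration is good to about 2 mm. A picture is of the moment at which its call begins. There is no depth.
- ctrl.sign_off(): hands the job in; it is judged then, once.
The state is a dict: "clock": time; "joints": joint angles; "joint_vel": joint speeds; "effort": joint torques, N m; "eef_pos": TCP position; "orientation": TCP orientation; "force": force on the tool from outside, world axes, zero at the start; "torque": the same for the moment, N m; "opening": opening from 0.0 (shut) to 1.0 (fully open); "grasp_force": force on a finger pad.
Only numpy, scipy, OpenCV 4.12 (cv2) and the standard library are available. Lean on these libraries where they do the work, as an engineer would, in place of code of your own. Each camera call takes 0.05 s, during which the arm holds its last target. There are 200 camera calls.

## Working session

There is one attempt and no reset: what is moved stays moved. The work goes in short steps, Python scripts to look and compute and a tool call to move; the robot and the scene stay as the last step left them, time stands still between calls to the robot, and variables do not carry over. Pictures are saved under pics/ and viewed, at most 10 in all, crops included, and the job is handed in when it is done.

Besides the shell and the picture viewer there is one more tool, called after "Call:" as name(argument=value, ...), one argument or row to a line, values as JSON. move_arm: Moves the arm, as the interface text tells. Its arguments: {"type":"object","properties":{"series":{"type":"string"}},"required":["series"]}

```bash
mkdir -p pics; ls; python3 - <<'E'
from station import ctrl, imaging
import cv2
for n in ("scene","top"):
    f=imaging.grab_frame(n); cv2.imwrite(f"pics/{n}0.png",f["pixels"][:,:,::-1])
    print({k:v for k,v in f.items() if k!="pixels"})
print(ctrl.observe())
E
```

```text
pics
{'fx': 462.1647752568196, 'fy': 462.1647752568196, 'cx': 249.03052719488383, 'cy': 188.57038027990043, 'k1': -0.07570128533558157, 'rvec': array([ 2.31109228, -0.8371115 ,  0.32879019]), 'tvec': array([-0.37388248,  0.19487842,  1.63887234])}
{'fx': 466.91582452550387, 'fy': 466.91582452550387, 'cx': 250.85992085520127, 'cy': 198.64676502037182, 'k1': -0.18246628223055936, 'rvec': array([ 2.10072339, -2.15898649,  0.18576321]), 'tvec': array([-0.07859467,  0.43518206,  1.3882441 ])}
{'clock': 0.1, 'joints': array([ 1.10381133e+00,  3.26895140e-01, -1.93474874e-01,  1.05199825e+00,
       -2.50396096e-05,  1.43658519e+00]), 'joint_vel': array([-9.31207852e-04, -2.36648756e-03,  2.51355555e-03,  6.86916358e-05,
        8.21438236e-04, -4.58706457e-04]), 'effort': array([ 8.92756343e-04, -4.44239616e+01,  2.63037461e+01,  7.87105149e-03,
       -1.23386430e-04,  2.93984272e-06]), 'eef_pos': array([0.1794332 , 0.51935946, 0.23056974]), 'orientation': array([-3.14003150e+00, -1.85523881e-04,  2.80881867e+00]), 'force': array([-0.08915834, -0.17027039, -0.25206936]), 'torque': array([-0.06054776, -0.02112441,  0.0122343 ]), 'grasp_force': 0.0, 'opening': 0.9962202459096738}
```

View pics/scene0.png

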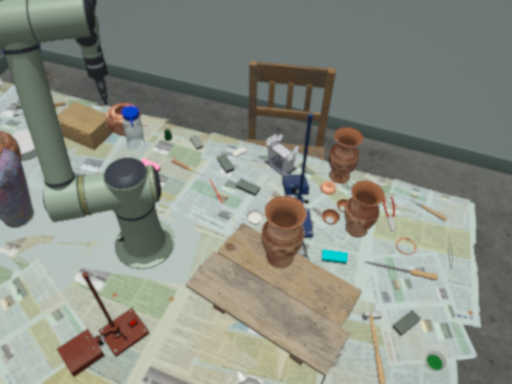

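View pics/top0.png

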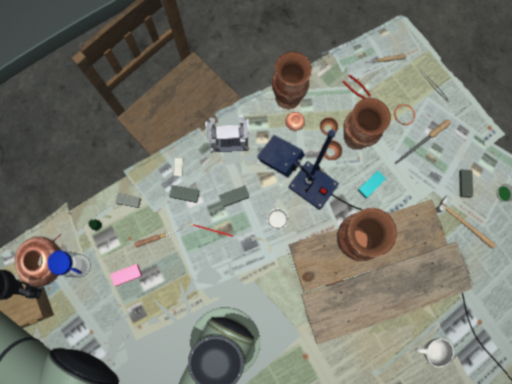

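Top view: magazine near (228,135). Dark grey blocks are at (128,201), (184,194), (234,197) and (466,183). I'll measure them next.

```bash
cat > h.py <<'E'
import numpy as np, cv2
from station import ctrl, imaging
def prep(f):
    R=cv2.Rodrigues(f["rvec"])[0]; return R,f["tvec"]
def pix(f,P):
    R,t=prep(f); K=np.array([[f["fx"],0,f["cx"]],[0,f["fy"],f["cy"]],[0,0,1]])
    return cv2.projectPoints(np.float64(P).reshape(-1,1,3),f["rvec"],f["tvec"],K,np.array([f["k1"],0,0,0]))[0][:,0]
def world(f,uv,z):
    R,t=prep(f); K=np.array([[f["fx"],0,f["cx"]],[0,f["fy"],f["cy"]],[0,0,1]])
    n=cv2.undistortPointsIter(np.float64(uv).reshape(-1,1,2),K,np.array([f["k1"],0,0,0]),None,None,(3,100,1e-10))[:,0]
    d=np.c_[n,np.ones(len(n))]@R; c=-R.T@t
    return c+d*((z-c[2])/d[:,2])[:,None]
E
python3 - <<'E'
from h import *
f=imaging.grab_frame("top"); im=f["pixels"][:,:,::-1]
np.save("pics/top.npy",im)
c=cv2.resize(im[110:220,105:265],None,fx=5,fy=5,interpolation=cv2.INTER_CUBIC); cv2.imwrite("pics/c1.png",c)
print(world(f,[(128,201),(184,194),(234,197),(466,183)],.02).round(3)); print(world(f,[(228,135)],.1).round(3))
E
```

```text
[[ 0.439  0.295  0.02 ]
 [ 0.456  0.117  0.02 ]
 [ 0.443 -0.038  0.02 ]
 [ 0.468 -0.79   0.02 ]]
[[ 0.618 -0.027  0.1  ]]
```

View pics/c1.png

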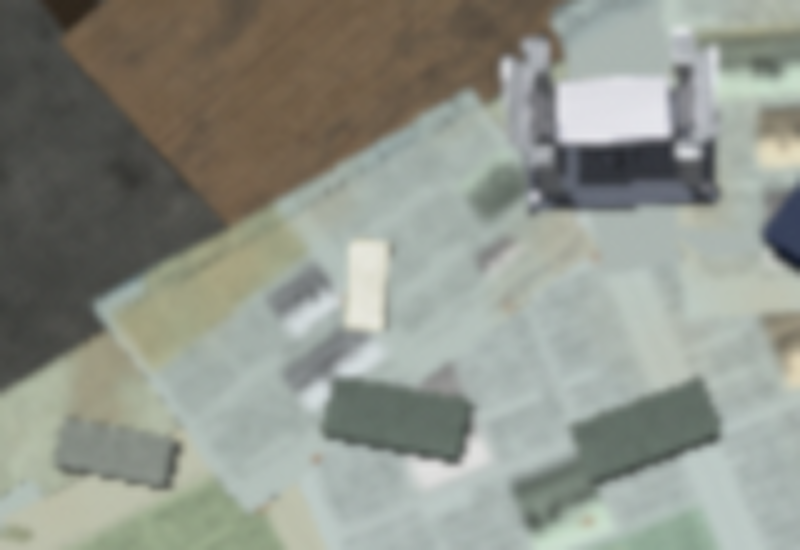

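```bash
cat > fit.py <<'E'
from h import *
from scipy.optimize import minimize
def box(p,s,z0=0):
    x,y,a=p; c,q=np.cos(a),np.sin(a)
    return np.array([[x+c*i*s[0]/2-q*j*s[1]/2, y+q*i*s[0]/2+c*j*s[1]/2, z0+k*s[2]] for i in(-1,1) for j in(-1,1) for k in(0,1)])
def mask(im,seed,tol=26,S=4):
    u,v=seed; big=cv2.resize(im[v-40:v+40,u-40:u+40],None,fx=S,fy=S,interpolation=cv2.INTER_CUBIC)
    ref=np.median(im[v-2:v+3,u-2:u+3].reshape(-1,3),0)
    # background unknown: darker-than-halfway threshold towards bright paper
    g=big.astype(float)-ref
    m=(np.maximum(g.max(2),0)<tol).astype(np.uint8)
    m=cv2.morphologyEx(m,cv2.MORPH_OPEN,np.ones((25,25)))
    n,l=cv2.connectedComponents(m); m=(l==l[40*S,40*S])
    return m,ref
def fit(f,seed,s,p0,S=4,tol=26):
    m,ref=mask(f["pixels"],seed,tol,S); u,v=seed
    def cost(p):
        q=(pix(f,box(p,s))-[u-40,v-40]+.5)*S-.5
        h=cv2.convexHull(np.float32(q)); r=np.zeros(m.shape,np.uint8)
        cv2.fillConvexPoly(r,np.round(h*16).astype(np.int32),1,shift=4)
        return 1-(r&m).sum()/(r|m).sum()
    b=min((minimize(cost,[*p0,a],method="Nelder-Mead",options=dict(initial_simplex=np.array([[*p0,a],[p0[0]+.01,p0[1],a],[p0[0],p0[1]+.01,a],[*p0,a+.2]]))) for a in np.arange(0,3.1,.4)),key=lambda r:r.fun)
    return b.x,b.fun,ref,m.sum()
E
python3 - <<'E'
from fit import *
f=imaging.grab_frame("top")
for sd,p0 in (((128,201),(.439,.295)),((184,194),(.456,.117)),((234,197),(.443,-.038)),((466,183),(.468,-.79))):
  for s in ((.04,.09,.025),(.032,.075,.022)):
    x,c,ref,n=fit(f,sd,s,p0); print(sd,s[1],x.round(4),round(c,3),ref,n)
E
```

```text
(128, 201) 0.09 [ 0.445   0.3034 -0.3083] 0.294 [134. 141. 133.] 4627
(128, 201) 0.075 [0.4439 0.297  2.923 ] 0.116 [134. 141. 133.] 4627
(184, 194) 0.09 [ 0.4595  0.1178 -0.2246] 0.171 [ 98. 110. 102.] 5565
(184, 194) 0.075 [0.4599 0.1148 2.9717] 0.172 [ 98. 110. 102.] 5565
(234, 197) 0.09 [ 0.4444 -0.0351  0.294 ] 0.243 [ 99. 111. 102.] 6530
(234, 197) 0.075 [ 0.4469 -0.0371  3.4405] 0.299 [ 99. 111. 102.] 6530
(466, 183) 0.09 [ 0.469  -0.7928  1.4578] 0.189 [83. 91. 82.] 5424
(466, 183) 0.075 [ 0.4711 -0.7924  1.4573] 0.14 [83. 91. 82.] 5424
```

```bash
cat > quad.py <<'E'
from fit import *
from scipy.optimize import least_squares
E
python3 - <<'E'
from quad import *
f=imaging.grab_frame("top")
Q={"L":[(66,415),(180,437),(168,487),(57,468)],"M":[(333,377),(473,403),(460,461),(323,427)],"R":[(575,430),(700,378),(720,430),(595,483)]}
for k,q in Q.items():
    w=world(f,np.array(q)/5+[105,110]-.4,.02)[:,:2]; print(k,np.linalg.norm(np.roll(w,-1,0)-w,axis=1).round(3),w.mean(0).round(4))
big=cv2.resize(np.ascontiguousarray(f["pixels"][:,:,::-1][150:220,105:265]),None,fx=5,fy=5,interpolation=cv2.INTER_CUBIC)
far=cv2.resize(np.ascontiguousarray(f["pixels"][:,:,::-1][145:215,420:512]),None,fx=5,fy=5,interpolation=cv2.INTER_CUBIC)
def dr(b,p,s,o,c=(0,0,255)):
    h=cv2.convexHull(np.float32((pix(f,box(p,s))-o+.5)*5-.5)); cv2.polylines(b,[np.int32(h)],1,c,1)
B=(.04,.09,.025)
for sd,p0 in (((184,194),(.456,.117)),((234,197),(.443,-.038))):
    for tol in (15,20,35,45):
        x,c,_,n=fit(f,sd,B,p0,tol=tol); print(sd,tol,x.round(4),round(c,3))
        if tol==20: dr(big,x,B,[105,150])
dr(big,(.4439,.297,2.923),(.032,.075,.022),[105,150])
dr(far,(.469,-.7928,1.4578),B,[420,145]); dr(far,(.4711,-.7924,1.4573),(.032,.075,.022),[420,145],(0,255,0))
c=np.zeros((700,800,3),np.uint8)[:600]; c[:350]=big; c[350:600,:460]=far[50:300]; cv2.imwrite("pics/c2.png",c)
E
```

```text
L [0.076 0.032 0.073 0.034] [0.4426 0.2943]
M [0.09  0.037 0.089 0.032] [0.4597 0.1171]
R [0.084 0.035 0.084 0.036] [ 0.4469 -0.0389]
(184, 194) 15 [0.4591 0.1144 2.8841] 0.227
(184, 194) 20 [ 0.459   0.1161 -0.2399] 0.193
(184, 194) 35 [0.4597 0.1172 2.9406] 0.129
(184, 194) 45 [0.4596 0.1161 2.9806] 0.091
(234, 197) 15 [ 0.4451 -0.037   0.3969] 0.223
(234, 197) 20 [ 0.4442 -0.0361  0.3579] 0.19
(234, 197) 35 [ 0.4453 -0.0347  3.4968] 0.307
(234, 197) 45 [ 0.4456 -0.0348  0.3458] 0.299
```

View pics/c2.png

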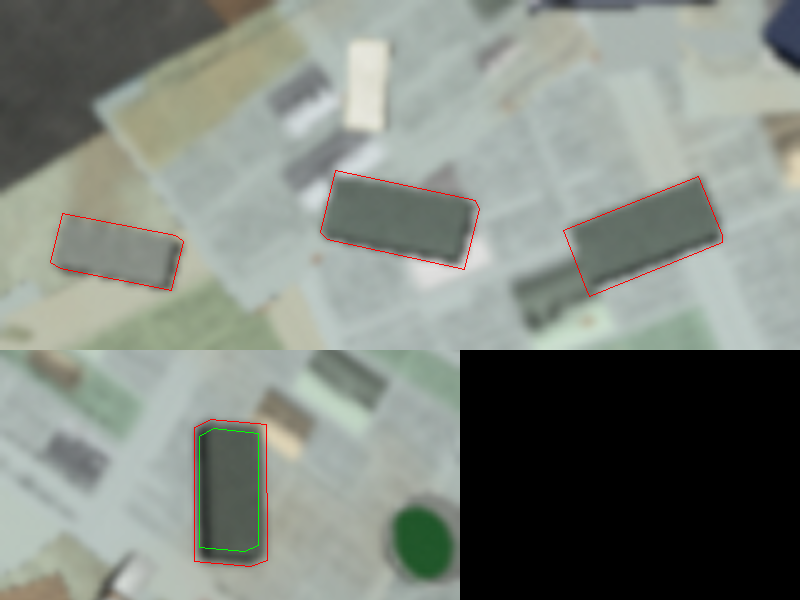

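```bash
cat > mag.py <<'E'
from quad import *
def draw(p,name,S=6,n="top"):
    out=[]
    for cam in("top","scene"):
        f=imaging.grab_frame(cam); c=pix(f,[[*p[:2],.06]])[0]; o=np.int32(c-[33,33])
        b=cv2.resize(np.ascontiguousarray(f["pixels"][:,:,::-1][o[1]:o[1]+66,o[0]:o[0]+66]),None,fx=S,fy=S,interpolation=cv2.INTER_CUBIC)
        raw=b.copy()
        for z,s,col in((0,(.078,.124),(0,255,0)),(.01,(.078,.124),(0,255,0)),(.117,(.076,.122),(0,0,255)),(.098,(.048,.095),(255,0,0))):
            q=(pix(f,box(p,(*s,0),z)[[0,2,6,4]])-o+.5)*S-.5
            cv2.polylines(b,[np.int32(q)],1,col,1)
        out.append(b); out.append(raw)
        print(cam,o)
    cv2.imwrite(name,cv2.resize(np.vstack([np.hstack(out[:2]),np.hstack(out[2:])]),None,fx=.75,fy=.75))
E
python3 - <<'E'
from mag import *
f=imaging.grab_frame("top")
q=np.array([(555,80),(668,75),(672,137),(555,143)])/5+[105,110]-.4
w=world(f,q,.09); print(w.round(4)); c=w.mean(0); a=np.arctan2(*(w[0]-w[1])[:2][::1]*[-1,1]); print(c,a)
draw((c[0],c[1],a),"pics/m1.png")
E
```

```text
[[ 0.6523  0.0108  0.09  ]
 [ 0.6533 -0.0581  0.09  ]
 [ 0.6138 -0.0597  0.09  ]
 [ 0.6121  0.0112  0.09  ]]
[ 0.63286392 -0.02395411  0.09      ] 0.015366348448629873
top [194 101]
scene [247 121]
```

View pics/m1.png

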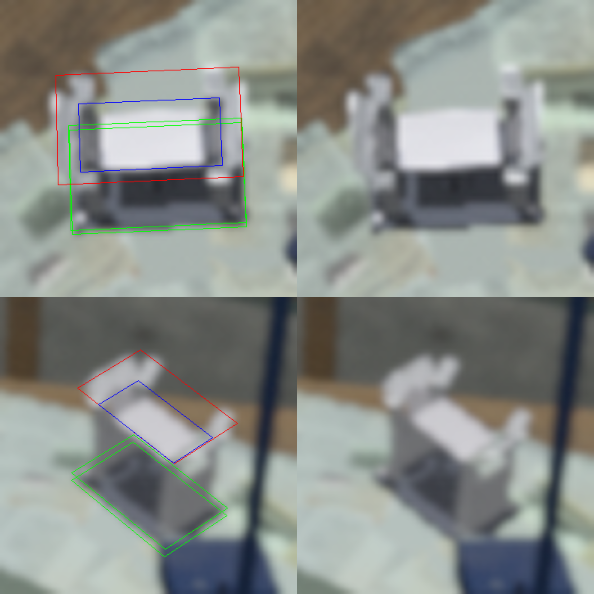

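Magazine fits at about (0.633, -0.024) with yaw near 0, and both overlays agree with it. The oil stones are the middle one and the right one. The left one is the small stone, and the far dark one is out of reach.

```bash
cat > plan.py <<'E'
import sys, numpy as np
from station import ctrl
from scipy.spatial.transform import Rotation as Ro
# plan.py g x y z yaw n : rows from the measured pose to a vertical-tool target
g,x,y,z,yaw=map(float,sys.argv[1:6]); n=int(sys.argv[6])
o=ctrl.observe(); p=o["eef_pos"]; R=Ro.from_euler("xyz",o["orientation"]); T=Ro.from_euler("xyz",[np.pi,0,yaw])
print(p.round(4),o["orientation"].round(4),o["clock"],"F",o["force"].round(1))
r=(R.inv()*T).as_rotvec(); print("rot",r.round(4),"dist",(np.array([x,y,z])-p).round(4))
d=(np.array([x,y,z])-p)/n; rows=[]
for i in range(n):
    rows.append("%g "%g+" ".join("%.3f"%v for v in [*R.inv().apply(d),*(r/n)])); R=R*Ro.from_rotvec(r/n)
for i in range(0,n,8): print("; ".join(rows[i:i+8]))
E
python3 plan.py 0.45 0.4595 0.117 0.20 1.35 14
```

```text
[0.1796 0.5198 0.2311] [-3.1413 -0.      2.8088] 0.4 F [ 0.2  0.1 -0.5]
rot [-3.0000e-04  2.0000e-04  1.4588e+00] dist [ 0.2799 -0.4028 -0.0311]
0.45 -0.028 -0.021 0.002 -0.000 0.000 0.104; 0.45 -0.030 -0.018 0.002 -0.000 0.000 0.104; 0.45 -0.032 -0.014 0.002 -0.000 0.000 0.104; 0.45 -0.033 -0.011 0.002 -0.000 0.000 0.104; 0.45 -0.034 -0.007 0.002 -0.000 0.000 0.104; 0.45 -0.035 -0.004 0.002 -0.000 0.000 0.104; 0.45 -0.035 -0.000 0.002 -0.000 0.000 0.104; 0.45 -0.035 0.003 0.002 -0.000 0.000 0.104
0.45 -0.034 0.007 0.002 -0.000 0.000 0.104; 0.45 -0.033 0.011 0.002 -0.000 0.000 0.104; 0.45 -0.032 0.014 0.002 -0.000 0.000 0.104; 0.45 -0.030 0.017 0.002 -0.000 0.000 0.104; 0.45 -0.029 0.020 0.002 -0.000 0.000 0.104; 0.45 -0.026 0.023 0.002 -0.000 0.000 0.104
```

Call:
move_arm(
  series="0.45 -0.028 -0.021 0.002 0 0 0.104; 0.45 -0.030 -0.018 0.002 0 0 0.104; 0.45 -0.032 -0.014 0.002 0 0 0.104; 0.45 -0.033 -0.011 0.002 0 0 0.104; 0.45 -0.034 -0.007 0.002 0 0 0.104; 0.45 -0.035 -0.004 0.002 0 0 0.104; 0.45 -0.035 0 0.002 0 0 0.104; 0.45 -0.035 0.003 0.002 0 0 0.104",
)

```text
clock: 1.2
eef_pos: [0.3396, 0.2887, 0.2154]
orientation: [3.141, -0.0, 1.973]
force: [0.8, -0.5, 0.7]
opening: 0.722
grasp_force: 0.0
```

Call:
move_arm(
  series="0.45 -0.034 0.007 0.002 0 0 0.104; 0.45 -0.033 0.011 0.002 0 0 0.104; 0.45 -0.032 0.014 0.002 0 0 0.104; 0.45 -0.030 0.017 0.002 0 0 0.104; 0.45 -0.029 0.020 0.002 0 0 0.104; 0.45 -0.026 0.023 0.002 0 0 0.104; 0.45 0 0 0 0 0 0",
)

```text
clock: 1.9
eef_pos: [0.4608, 0.1157, 0.2032]
orientation: [3.14, 0.001, 1.347]
force: [-1.0, 0.6, -0.1]
opening: 0.728
grasp_force: 0.0
```

```bash
python3 plan.py 0.45 0.4595 0.117 0.03 1.35 5
```

```text
[0.4608 0.1157 0.2032] [3.1397e+00 6.0000e-04 1.3466e+00] 1.9 F [-1.   0.6 -0.1]
rot [ 0.0019  0.0006 -0.0034] dist [-0.0013  0.0013 -0.1732]
0.45 0.000 -0.000 0.035 0.000 0.000 -0.001; 0.45 0.000 -0.000 0.035 0.000 0.000 -0.001; 0.45 0.000 -0.000 0.035 0.000 0.000 -0.001; 0.45 0.000 -0.000 0.035 0.000 0.000 -0.001; 0.45 0.000 -0.000 0.035 0.000 0.000 -0.001
```

Call:
move_arm(
  series="0.45 0 0 0.040 0 0 0; 0.45 0 -0.001 0.040 0 0 0; 0.45 0.001 -0.001 0.040 0 0 0; 0.45 0 0 0.040 0 0 0; 0.45 0 0 0.025 0 0 0; 0.45 0 0 0.015 0 0 0; 0.45 0 0 0.003 0 0 0; 0.45 0 0 0 0 0 0",
)

```text
clock: 2.7
eef_pos: [0.4562, 0.1203, 0.0002]
orientation: [-3.141, 0.0, 1.354]
force: [-0.6, -0.6, 0.6]
opening: 0.732
grasp_force: 0.0
```

Call:
move_arm(
  series="0.45 -0.0025 0.004 0 0 0 0; -1 0 0 0 0 0 0; -1 0 0 0 0 0 0; -1 0 0 0 0 0 0; -1 0 0 0 0 0 0; -1 0 0 0 0 0 0",
)

```text
clock: 3.3
eef_pos: [0.4609, 0.1167, 0.0015]
orientation: [3.14, -0.001, 1.353]
force: [-1.8, -0.0, 5.6]
opening: 0.457
grasp_force: 61.2
```

Call:
move_arm(
  series="-1 0 0 -0.03 0 0 0; -1 0 0 -0.05 0 0 0; -1 0 0 -0.05 0 0 0; -1 0 0 -0.05 0 0 0; -1 0 0 0 0 0 0",
)

```text
clock: 3.8
eef_pos: [0.4645, 0.1171, 0.1872]
orientation: [3.13, -0.004, 1.353]
force: [1.0, 0.4, -1.9]
opening: 0.455
grasp_force: 61.8
```

```bash
python3 plan.py -1 0.633 -0.024 0.18 1.586 7
```

```text
[0.4645 0.1171 0.1872] [ 3.1295 -0.0039  1.3529] 3.8 F [ 1.   0.4 -1.9]
rot [ 0.0125 -0.0025 -0.2331] dist [ 0.1685 -0.1411 -0.0072]
-1 -0.014 0.028 0.001 0.002 -0.000 -0.033; -1 -0.015 0.027 0.001 0.002 -0.000 -0.033; -1 -0.016 0.027 0.001 0.002 -0.000 -0.033; -1 -0.017 0.026 0.001 0.002 -0.000 -0.033; -1 -0.018 0.026 0.001 0.002 -0.000 -0.033; -1 -0.019 0.025 0.001 0.002 -0.000 -0.033; -1 -0.020 0.024 0.001 0.002 -0.000 -0.033
```

Call:
move_arm(
  series="-1 -0.014 0.028 0.001 0 0 -0.033; -1 -0.015 0.027 0.001 0 0 -0.033; -1 -0.016 0.027 0.001 0 0 -0.033; -1 -0.017 0.026 0.001 0 0 -0.033; -1 -0.018 0.026 0.001 0 0 -0.033; -1 -0.019 0.025 0.001 0 0 -0.033; -1 -0.020 0.024 0.001 0 0 -0.033; -1 0 0 0 0 0 0",
)

```text
clock: 4.6
eef_pos: [0.6302, -0.0265, 0.1717]
orientation: [3.141, 0.001, 1.581]
force: [0.1, -0.3, -1.9]
opening: 0.458
grasp_force: 61.7
```

```bash
python3 - <<'E'
from mag import *
o=ctrl.observe(); p=o["eef_pos"]; print(p.round(4),o["orientation"].round(4),o["force"].round(1))
out=[]
S=6
for cam in("top","scene"):
    f=imaging.grab_frame(cam); a=o["orientation"][2]-np.pi/2
    c=pix(f,[[*p[:2],.15]])[0]; q=np.int32(c-[33,33])
    b=cv2.resize(np.ascontiguousarray(f["pixels"][:,:,::-1][q[1]:q[1]+66,q[0]:q[0]+66]),None,fx=S,fy=S,interpolation=cv2.INTER_CUBIC); raw=b.copy()
    h=cv2.convexHull(np.float32((pix(f,box((p[0],p[1],a),(.04,.09,.025),p[2]-.0015))-q+.5)*S-.5)); cv2.polylines(b,[np.int32(h)],1,(0,0,255),1)
    out.append(np.hstack([b,raw]))
cv2.imwrite("pics/h1.png",cv2.resize(np.vstack(out),None,fx=.75,fy=.75))
E
```

```text
[ 0.6302 -0.0265  0.1717] [3.1409e+00 1.1000e-03 1.5808e+00] [ 0.1 -0.3 -1.9]
```

View pics/h1.png

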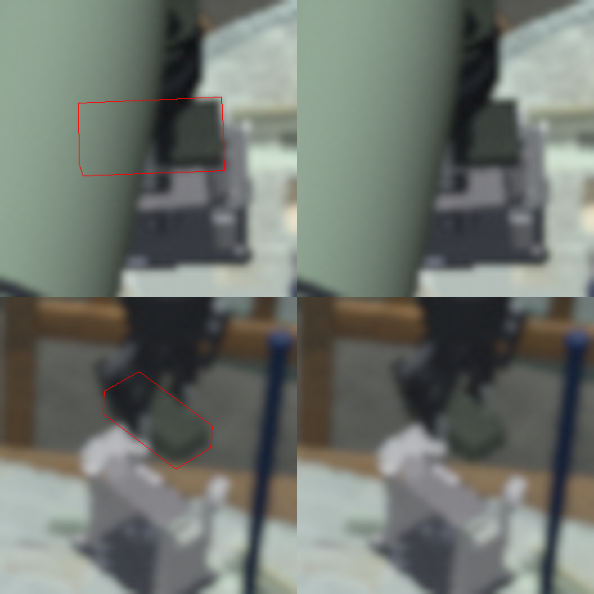

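Call:
move_arm(
  series="-1 0.0035 0.003 0 0 0 -0.005; -1 0 0 0.030 0 0 0; -1 0 0 0.020 0 0 0; -1 0 0 0.010 0 0 0; -1 0 0 0.008 0 0 0; -1 0 0 0.005 0 0 0; -1 0 0 0 0 0 0",
)

```text
clock: 5.4
eef_pos: [0.6318, -0.0213, 0.101]
orientation: [3.14, 0.003, 1.588]
force: [0.4, -4.7, -3.5]
opening: 0.456
grasp_force: 61.7
```

Call:
move_arm(
  series="-1 -0.002 0.001 0 0 0 0; -1 0 0 0 0 0 0; -1 0 0 0 0 0 0",
)

```text
clock: 5.7
eef_pos: [0.6323, -0.0217, 0.1006]
orientation: [3.141, -0.001, 1.589]
force: [0.9, 0.7, -2.6]
opening: 0.459
grasp_force: 61.7
```

Call:
move_arm(
  series="-1 0 0 0.005 0 0 0; -1 0 0 0.005 0 0 0; -1 0 0 0.005 0 0 0; -1 0 0 0.005 0 0 0; -1 0 0 0 0 0 0",
)

```text
clock: 6.2
eef_pos: [0.6327, -0.0223, 0.0809]
orientation: [3.14, 0.001, 1.589]
force: [-0.7, -1.3, 6.5]
opening: 0.457
grasp_force: 62.8
```

Entering cleanly, with about 8 N vertical resistance. I'll keep pushing down.

Call:
move_arm(
  series="-1 0 0 0.006 0 0 0; -1 0 0 0.006 0 0 0; -1 0 0 0.006 0 0 0; -1 0 0 0.006 0 0 0; -1 0 0 0.005 0 0 0; -1 0 0 0.005 0 0 0; -1 0 0 0 0 0 0",
)

```text
clock: 6.9
eef_pos: [0.6329, -0.0224, 0.0476]
orientation: [3.14, 0.001, 1.589]
force: [-1.6, -1.8, 7.5]
opening: 0.457
grasp_force: 63.0
```

Call:
move_arm(
  series="-1 0 0 0.002 0 0 0; -1 0 0 0 0 0 0; 0.45 0 0 0 0 0 0; 0.45 0 0 0 0 0 0; 0.45 0 0 0 0 0 0; 0.45 0 0 0 0 0 0; 0.45 0 0 0 0 0 0",
)

```text
clock: 7.6
eef_pos: [0.6318, -0.0219, 0.0439]
orientation: [-3.141, -0.0, 1.589]
force: [0.4, -0.9, -0.3]
opening: 0.729
grasp_force: 0.0
```

Call:
move_arm(
  series="0.45 0 0 -0.03 0 0 0; 0.45 0 0 -0.05 0 0 0; 0.45 0 0 -0.05 0 0 0; 0.45 -0.01 -0.05 -0.03 0 0 0; 0.45 0 -0.05 0 0 0 0; 0.45 0 -0.05 0 0 0 0; 0.45 0 -0.03 0 0 0 0; 0.45 0 0 0 0 0 0",
)

```text
clock: 8.4
eef_pos: [0.4556, -0.033, 0.1995]
orientation: [-3.138, -0.001, 1.588]
force: [1.2, 0.1, 0.1]
opening: 0.727
grasp_force: 0.0
```

```bash
python3 plan.py 0.45 0.4455 -0.0375 0.12 1.92 4; python3 - <<'E'
from fit import *
out=[]
f=imaging.grab_frame("top"); im=f["pixels"][:,:,::-1]
g=imaging.grab_frame("scene"); b=g["pixels"][:,:,::-1]
out=[cv2.resize(np.ascontiguousarray(i),(396,396),interpolation=cv2.INTER_CUBIC) for i in (im[90:156,195:261],b[121:187,247:313])]
cv2.imwrite("pics/s1.png",np.hstack(out))
E
```

```text
[ 0.4556 -0.033   0.1995] [-3.1385e+00 -7.0000e-04  1.5881e+00] 8.4 F [1.2 0.1 0.1]
rot [-0.003  -0.0012 -0.3319] dist [-0.0101 -0.0045 -0.0795]
0.45 -0.001 -0.002 0.020 -0.001 -0.000 -0.083; 0.45 -0.001 -0.003 0.020 -0.001 -0.000 -0.083; 0.45 -0.001 -0.003 0.020 -0.001 -0.000 -0.083; 0.45 -0.000 -0.003 0.020 -0.001 -0.000 -0.083
```

View pics/s1.png

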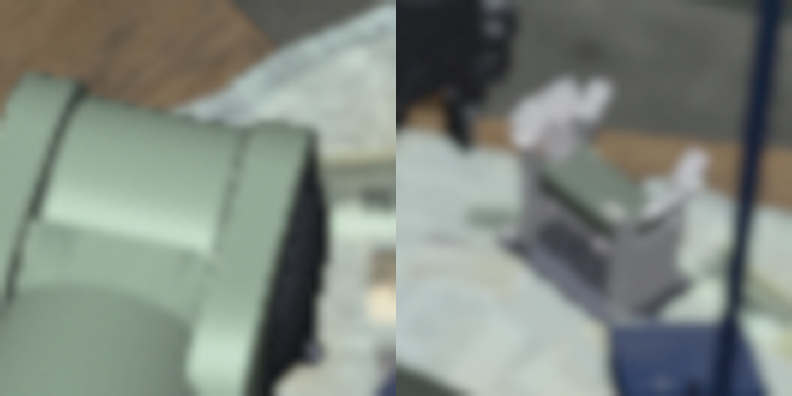

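Scene view (right half, about (595,190)): the stone lies flat in the magazine under the lips. Next is the second stone.

Call:
move_arm(
  series="0.45 -0.001 -0.002 0.020 0 0 -0.083; 0.45 -0.001 -0.003 0.020 0 0 -0.083; 0.45 -0.001 -0.003 0.020 0 0 -0.083; 0.45 0 -0.003 0.020 0 0 -0.083; 0.45 0 0 0.030 0 0 0; 0.45 0 0 0.010 0 0 0; 0.45 0 0 0 0 0 0",
)

```text
clock: 9.2
eef_pos: [0.4493, -0.0381, 0.0783]
orientation: [-3.139, -0.002, 1.921]
force: [-0.1, 0.0, -0.6]
opening: 0.727
grasp_force: 0.0
```

```bash
python3 plan.py 0.45 0.4455 -0.0375 0.001 1.92 3
```

```text
[ 0.4493 -0.0381  0.0783] [-3.1393e+00 -1.6000e-03  1.9209e+00] 9.2 F [-0.1  0.  -0.6]
rot [-0.0023 -0.0016  0.0009] dist [-0.0038  0.0006 -0.0773]
0.45 0.001 -0.001 0.026 -0.001 -0.001 0.000; 0.45 0.001 -0.001 0.026 -0.001 -0.001 0.000; 0.45 0.001 -0.001 0.026 -0.001 -0.001 0.000
```

Call:
move_arm(
  series="0.45 0.001 -0.001 0.030 0 0 0; 0.45 0.001 -0.001 0.025 0 0 0; 0.45 0 -0.001 0.015 0 0 0; 0.45 0 0 0.006 0 0 0; 0.45 0 0 0 0 0 0",
)

```text
clock: 9.7
eef_pos: [0.4467, -0.0375, 0.0039]
orientation: [3.141, 0.0, 1.921]
force: [0.3, -0.5, 0.2]
opening: 0.725
grasp_force: 0.0
```

Call:
move_arm(
  series="0.45 0 -0.001 0.002 0 0 0; -1 0 0 0 0 0 0; -1 0 0 0 0 0 0; -1 0 0 0 0 0 0; -1 0 0 0 0 0 0; -1 0 0 0 0 0 0",
)

```text
clock: 10.3
eef_pos: [0.4459, -0.0379, 0.0027]
orientation: [3.14, 0.001, 1.921]
force: [-1.0, 0.8, 6.0]
opening: 0.453
grasp_force: 61.0
```

Call:
move_arm(
  series="-1 0 0 -0.03 0 0 0; -1 0 0 -0.05 0 0 0; -1 0 0 -0.05 0 0 0; -1 0 0 -0.05 0 0 0; -1 0 0 0 0 0 0; -1 0 0 0 0 0 0",
)

```text
clock: 10.9
eef_pos: [0.4459, -0.0379, 0.1829]
orientation: [3.139, 0.002, 1.921]
force: [-0.1, 1.0, -2.5]
opening: 0.458
grasp_force: 61.3
```

```bash
python3 plan.py -1 0.633 -0.0225 0.175 1.589 6
```

```text
[ 0.4459 -0.0379  0.1829] [3.1387e+00 2.0000e-03 1.9208e+00] 10.9 F [-0.1  1.  -2.5]
rot [0.0032 0.0015 0.3318] dist [ 0.1871  0.0154 -0.0079]
-1 -0.008 0.030 0.001 0.001 0.000 0.055; -1 -0.007 0.031 0.001 0.001 0.000 0.055; -1 -0.005 0.031 0.001 0.001 0.000 0.055; -1 -0.003 0.031 0.001 0.001 0.000 0.055; -1 -0.001 0.031 0.001 0.001 0.000 0.055; -1 0.000 0.031 0.001 0.001 0.000 0.055
```

Call:
move_arm(
  series="-1 -0.008 0.030 0.001 0 0 0.055; -1 -0.007 0.031 0.001 0 0 0.055; -1 -0.005 0.031 0.001 0 0 0.055; -1 -0.003 0.031 0.001 0 0 0.055; -1 -0.001 0.031 0.001 0 0 0.055; -1 0 0.031 0.001 0 0 0.055; -1 0 0 0 0 0 0; -1 0 0 0 0 0 0",
)

```text
clock: 11.7
eef_pos: [0.6301, -0.0217, 0.1725]
orientation: [-3.136, -0.001, 1.591]
force: [-0.8, 0.7, -2.1]
opening: 0.455
grasp_force: 61.4
```

```bash
python3 - <<'E'
from mag import *
o=ctrl.observe(); p=o["eef_pos"]; print(p.round(4),o["orientation"].round(4),o["force"].round(1))
out=[]
S=6
for cam in("top","scene"):
    f=imaging.grab_frame(cam); a=o["orientation"][2]-np.pi/2
    c=pix(f,[[*p[:2],.15]])[0]; q=np.int32(c-[33,33])
    b=cv2.resize(np.ascontiguousarray(f["pixels"][:,:,::-1][q[1]:q[1]+66,q[0]:q[0]+66]),None,fx=S,fy=S,interpolation=cv2.INTER_CUBIC); raw=b.copy()
    h=cv2.convexHull(np.float32((pix(f,box((p[0],p[1],a),(.04,.09,.025),p[2]-.0027))-q+.5)*S-.5)); cv2.polylines(b,[np.int32(h)],1,(0,0,255),1)
    out.append(np.hstack([b,raw]))
cv2.imwrite("pics/h2.png",cv2.resize(np.vstack(out),None,fx=.75,fy=.75))
E
```

```text
[ 0.6301 -0.0217  0.1725] [-3.1363e+00 -8.0000e-04  1.5915e+00] [-0.8  0.7 -2.1]
```

View pics/h2.png

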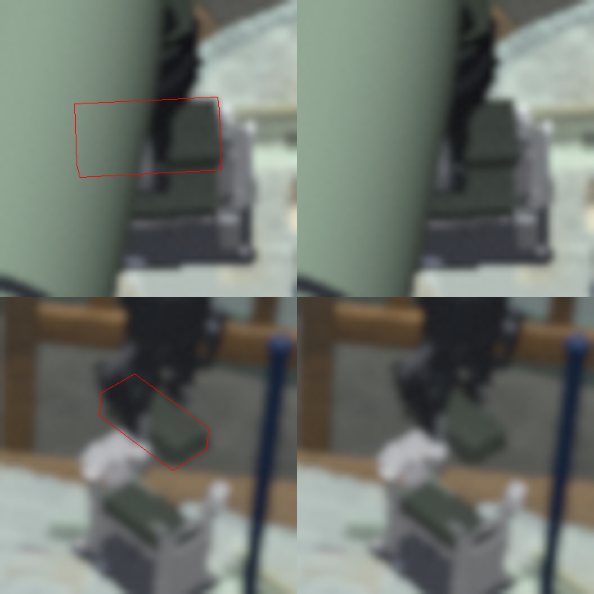

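The second stone is held flat and centred (top view end at x≈220, overlay 219). The first shows under the lips below it. Inserting.

Call:
move_arm(
  series="-1 0 0.003 0 0 0 0; -1 0 0 0.030 0 0 0; -1 0 0 0.020 0 0 0; -1 0 0 0.010 0 0 0; -1 0 0 0.008 0 0 0; -1 0 0 0.004 0 0 0; -1 0 0 0 0 0 0",
)

```text
clock: 12.5
eef_pos: [0.6348, -0.022, 0.1038]
orientation: [3.141, 0.0, 1.591]
force: [0.1, 0.2, -2.3]
opening: 0.457
grasp_force: 61.4
```

Call:
move_arm(
  series="-1 0 -0.001 0.005 0 0 0; -1 0 0 0.005 0 0 0; -1 0 0 0.005 0 0 0; -1 0 0 0.005 0 0 0; -1 0 0 0 0 0 0",
)

```text
clock: 13.0
eef_pos: [0.635, -0.0247, 0.0843]
orientation: [3.139, 0.005, 1.589]
force: [0.9, -6.7, -1.0]
opening: 0.454
grasp_force: 61.5
```

Call:
move_arm(
  series="-1 -0.002 -0.001 0 0 0 0; -1 0 0 0 0 0 0; -1 0 0 0 0 0 0",
)

```text
clock: 13.3
eef_pos: [0.6334, -0.0248, 0.084]
orientation: [3.14, 0.002, 1.59]
force: [1.9, -4.4, 0.6]
opening: 0.453
grasp_force: 61.5
```

Call:
move_arm(
  series="-1 -0.002 0 0 0 0 0; -1 0 0 0.004 0 0 0; -1 0 0 0.004 0 0 0; -1 0 0 0 0 0 0",
)

```text
clock: 13.7
eef_pos: [0.633, -0.0263, 0.0762]
orientation: [3.141, 0.001, 1.591]
force: [-3.0, -2.4, 9.2]
opening: 0.458
grasp_force: 62.8
```

Call:
move_arm(
  series="-1 -0.001 0 0.006 0 0 0; -1 0 0 0.006 0 0 0; -1 0 0 0.006 0 0 0; -1 0 0 0.005 0 0 0; -1 0 0 0.005 0 0 0; -1 0 0 0 0 0 0",
)

```text
clock: 14.3
eef_pos: [0.6331, -0.0264, 0.0485]
orientation: [3.141, -0.001, 1.591]
force: [-3.6, -0.3, 12.3]
opening: 0.455
grasp_force: 63.2
```

Top is now at about 71 mm. I'll go 2 mm more, then release.

Call:
move_arm(
  series="-1 0 0 0.002 0 0 0; -1 0 0 0 0 0 0; 0.45 0 0 0 0 0 0; 0.45 0 0 0 0 0 0; 0.45 0 0 0 0 0 0; 0.45 0 0 0 0 0 0; 0.45 0 0 0 0 0 0",
)

```text
clock: 15.0
eef_pos: [0.6327, -0.0269, 0.0453]
orientation: [-3.141, -0.0, 1.591]
force: [-0.3, 0.3, -0.4]
opening: 0.725
grasp_force: 0.0
```

Call:
move_arm(
  series="0.45 0 0 -0.03 0 0 0; 0.45 0 0 -0.05 0 0 0; 0.45 0 0 -0.05 0 0 0; 0.45 0 -0.05 -0.05 0 0 0; 0.45 0.03 -0.04 -0.02 0 0 0; 0.45 0.05 0 0 0 0 0; 0.45 0.05 0 0 0 0 0; 0.45 0.05 0 0 0 0 0",
)

```text
clock: 15.8
eef_pos: [0.5566, 0.1508, 0.2303]
orientation: [3.14, -0.0, 1.59]
force: [0.9, 0.2, 0.5]
opening: 0.72
grasp_force: 0.0
```

Call:
move_arm(
  series="0.45 0.05 0 0 0 0 0; 0.45 0.05 0 0 0 0 0; 0.45 0 0 0 0 0 0; 0.45 0 0 0 0 0 0; 0.45 0 0 0 0 0 0",
)

```text
clock: 16.3
eef_pos: [0.5547, 0.2485, 0.2294]
orientation: [-3.141, 0.001, 1.59]
force: [-0.2, 0.2, -1.2]
opening: 0.726
grasp_force: 0.0
```

```bash
python3 - <<'E'
from h import *
print(ctrl.observe()["force"].round(1))
a=imaging.grab_frame("top")["pixels"][:,:,::-1]; b=imaging.grab_frame("scene")["pixels"][:,:,::-1]
cv2.imwrite("pics/s2.png",np.hstack([cv2.resize(np.ascontiguousarray(i),(396,396),interpolation=cv2.INTER_CUBIC) for i in (a[100:166,195:261],b[121:187,247:313])]))
E
```

```text
[-0.2  0.2 -1.2]
```

View pics/s2.png

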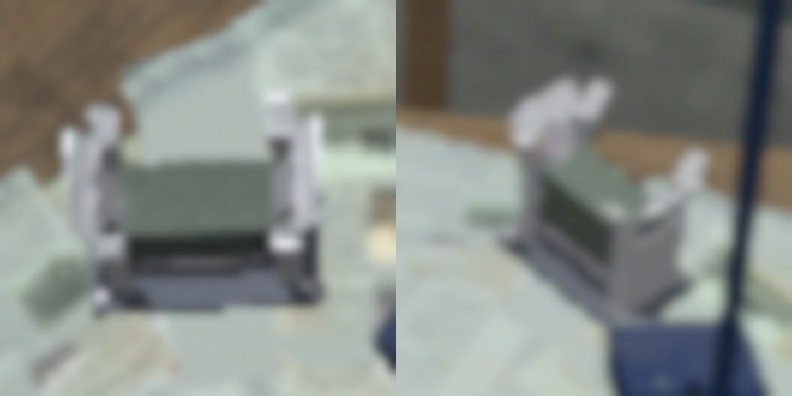

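Both stones are stacked flat under the lips: top view around (200,200), scene view around (595,190), at the same height the first one held. Handing in.

```bash
python3 -c "
from station import ctrl
print(ctrl.sign_off())"
```

```text
the job is handed in; nothing more can be done
None
```

Both oil stones are loaded flat under the magazine's lips, one at a time, the smaller rubbing stone was not touched, and the job was handed in at about 16 s; the hand-in gave no verdict.

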